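Park the loaded bottle carrier in its bench bay and bolt it in

TASK

Park the loaded bottle carrier in the bay of the bottle station: push the bay's sliding bolt fully back by its upright crank, push the carrier low on its front panel so that it slides upright, without tipping, fully home against the back stop, then push the bolt fully across in front of it. Do not lift the carrier, do not touch its handle or its bottles, and do not disturb the other things.

Things in the scene. Friction and masses are not known exactly. Their poses are not given: they have to be found in the camera images.
- bay: Fixed bottle station: slotted steel deck (270 x 330 mm, its top 34 mm above the bench) with a low frame, 45 mm high, open at -x (to the robot's right). Origin on the deck where the carrier's origin lies when fully home and central; x points into the bay, y towards the robot. Back stop at x +39 mm; cheeks' inner faces at y +-77 mm, from x -8 mm inwards; lead-ins splay to y +-90 mm at x -32 mm.
- bolt_guide (a point): On the deck, under the centre of the dark guide block in which the bolt slides, on the bay's side near the robot (at x -51, y +108 mm in the bay's frame): 30 mm (x) x 18 mm (y), 40 mm high, on a 3 mm foot plate of 74 x 34 mm. Fixed.
- bolt (a joint): Bolt, m: 0 = fully drawn (stop; tip at bay y +98 mm, clear of the carrier's way); grows along the bay's -y; 0.042 = fully shot (stop; tip at y +56 mm, 16 mm across the carrier's front). 12 mm rod, axis at bay x -51 mm, 22 mm above the deck: it passes only if the carrier is within 6 mm of the back stop. Friction 2.5 N, stays where left. Starts nearly shot, barring the bay.
- bolt_crank (a point): On the axis of the upright crank at the bolt's end nearest the robot, 55 mm above the deck: round 12 mm upright, domed top 75 mm above the deck, at bay x -51 mm, y 194 mm - bolt value. Between crank and guide block (33 mm free or more) the rod runs below, its top 28 mm above the deck: a fingertip there must stay above it.
- carrier: Grey two-bottle carrier on the deck, 78 mm deep (x) x 144 mm wide (y), walls 80 mm high, on 4 mm rubber feet set in 6 mm; origin below its centre on the deck, x from its front (facing the robot's right) to its back, like the bay's. Front: panel from z 4 to 46 mm, rail z 58 to 80 mm. 0.8 to 1.1 kg with bottles, friction 0.75 to 1.15: pushed higher than 30 mm it may tip.
- handle: The carrier's handle, fixed to it: two upright steel straps on the central divider and a black grip bar along the carrier's x, 72 mm long, 18 mm thick, top 191 mm above the deck. Its origin is the carrier's origin. Not to be touched.
- bottle_left: Brown reagent bottle, 62 mm across, 145 mm high, standing loose in the carrier's +y compartment (nearer the robot); origin at the centre of its underside, 9 mm above the carrier's origin. Not to be touched.
- bottle_right: The same kind of bottle, in the carrier's -y compartment. Not to be touched.
- vial: Bystander: black-capped vial, 21 mm across, 57 mm high, on the deck's corner near the robot, to the left; origin under its centre.
- small_beaker: Bystander: small glass beaker, 50 mm across, 59 mm high, on the deck between that vial and the bay; origin under its centre.
- bung: Bystander: pale rubber bung, 29 mm across, 26 mm high, on the deck's part near the robot, to the right; origin under its centre.
- scissors: Bystander: scissors lying flat on the bench, right of the station, 206x84x11 mm.

How it is judged:
On the way, in this order (a step that is already met when the one before it is completed fails the run):
1. the bolt is pushed fully back while the carrier still stands before the bay (value of joint bolt below 0.006 m and x of carrier in the frame of bay below -0.05 m), for 0.1 s.
2. the carrier stands fully home in the bay (x of carrier in the frame of bay above -0.005 m and angle between the x axis of carrier and the x axis of bay, either way round below 0.08 rad and angle between carrier's own z axis and vertical below 0.03 rad), for 0.2 s.
3. the bolt is pushed fully across (value of joint bolt above 0.037 m), for 0.2 s.
At the end, for the whole second after the job is handed in: The carrier stands upright and at rest in the bay within 8 mm of the back stop and between the cheeks, with both bottles upright in it, and the bolt is shot across its front (value above 0.037 m of 0.042) (x of carrier in the frame of bay above -0.008 m and y of carrier in the frame of bay between -0.009 and 0.009 m and angle between the x axis of carrier and the x axis of bay, either way round below 0.08 rad and angle between carrier's own z axis and vertical below 0.03 rad and value of joint bolt above 0.037 m and horizontal distance between each of bottle_left, bottle_right and carrier below 0.045 m and angle between each of bottle_left, bottle_right's own z axis and vertical below 0.1 rad and linear speed of carrier below 0.01 m/s); the robot touches nothing.
It fails at once if the carrier tips (more than 0.1 rad from upright) (angle between carrier's own z axis and vertical above 0.1 rad).
It fails at once if the carrier is lifted off the deck (more than 8 mm) (z of carrier in the frame of bay above 0.008 m).
It fails at once if the robot touches the carrier's handle or a bottle (contact force between any of the fingers, the arm and handle above 1 N or contact force between any of the fingers, the arm and bottle_left above 1 N or contact force between any of the fingers, the arm and bottle_right above 1 N).
It fails at once if a bottle is lifted out of the carrier (z of any of bottle_left, bottle_right in the frame of carrier above 0.02 m).
It fails at once if a bystander is moved by more than 20 mm (distance of any of vial, small_beaker, bung, scissors from where it was at the start of the episode above 0.02 m).
It also fails if it takes over 58 s, if anything falls off the work surface, if the arm or the gripper's body presses on something with over 40 N, if the wrist force passes 120 N, or if a joint passes its speed limit or range.

ROBOT

A 7-joint arm with a two-finger parallel gripper is mounted at the origin on a cart in front of the work surface, level with it; the furniture and walls round the work are solid. World frame = base frame: x ahead of the robot, y to its left, z up, the work surface at z = 0. Lengths are in m, angles in rad, forces in N, time in s.
With the tool pointing down it reaches from about 0.35 to 0.9 m from the base axis. Payload 19.9 kg.
Tool frame: the origin (TCP) lies at the very end of the fingers, on their centre line; the grasp point (between the pads) lies 19 mm behind it (arm.hold_point_z is the distance from the TCP to the grasp point, in m); z points along the fingers, y is the direction in which the jaws open and shut (so a half turn about z gives the same grasp; the last joint's range is limited). The gripper opens to 94 mm and grips with 3 to 60 N. Pads are 16 mm wide; open, the fingers measure 119 mm over their backs; the gripper's body (75 mm by 177 mm) begins 78 mm behind the grasp point.
Start: joints at [-1.29, 0.417, -0.01, 1.614, 0.005, 1.111, -0.053], TCP at [0.198, 0.593, 0.205] pointing down, gripper open.
Joint ranges: [-2.81, 2.81], [-0.39, 2.02], [-1.27, 1.25], [0.06, 2.57], [-1.19, 4.33], [0.19, 2], [-2.82, 2.82]. Speed limits (rad/s): [1.89, 1.89, 2.39, 2.39, 3.01, 3.01, 3.01].

INTERFACE

Orientations are given as [roll, pitch, yaw] about the fixed x, y, z axes, in that order (R = Rz(yaw) Ry(pitch) Rx(roll)).
In Python, from plant import arm, cams gives the robot as it stands.
- The arm moves only by the tool apply_moves, never from a script. Its argument "targets" is a list of rows, each a list of 4 numbers: the shift along the tool's x, y, z in cm, then the turn about the tool's z in rad. In form: [[dx, dy, dz, twist], ...]. A call has 1 to 20 rows; each row is the pose to reach, as a shift and turn from the pose measured when the call began, along the tool's axes at that moment; what a row does not reach only later rows make up. A row lasts 1/8 s, in which the tool goes at most 62.5 mm and 10.7 degrees, less where a joint would pass 70% of its speed; a pose out of reach is approached as far as the arm can. A call with a gripper value outside its range is refused whole. "grip" is the finger opening in cm, from 0 to 9.4, set as the call begins (left out, the last holds). The fingers move at their own pace and stop on an object; "newtons" is the grip in N (left out, the last holds). Time passes only in rows, so rows that repeat a pose let the fingers close. It gives the time, the measured TCP pose, the force and the opening at its end, in the units of the state.
- arm.sense(): the state, without advancing time (a new reading comes with each control period).
- cams.camera(name): name is "scene" or "side" or "wrist"; returns a dict with "frame" (384x512x3 uint8, red, green, blue), "vertical_fov" (degrees; the focal length in pixels is half the picture's height over the tangent of half this angle, whatever the lens; pixels are square), "cx", "cy" (the principal point, pixels), "k1" (the pictures are not rectified: a ray, as slopes to the right and down, at radius r is drawn at 1 + k1 r^2 times it, then the intrinsics apply), "T" (4x4, takes a point from camera to world coordinates). Camera axes: x right, y down, z forward; pixel columns grow to the right and rows downward; lengths in m; the calibration is good to about 2 mm. A picture is of the moment at which its call begins. There is no depth.
- arm.finish_job(): hands the job in, once; it reports no verdict.
The state is a dict: "time": time; "joints": joint angles; "joint_velocities": joint speeds; "effort": joint torques, N m; "eef_pos": TCP position; "tool_rot": TCP orientation; "wrist_force": force on the tool from outside, world axes, zero at the start; "moment": the same for the moment, N m; "width": opening from 0.0 (shut) to 1.0 (fully open).
Only numpy, scipy, OpenCV 4.12 (cv2) and the standard library are available. Lean on these libraries where they do the work, as an engineer would, in place of code of your own. Each camera call takes 0.05 s, during which the arm holds its last target. There are 200 camera calls.

## Working session

There is one attempt and no reset: what is moved stays moved. The work goes in short steps, Python scripts to look and compute and a tool call to move; the robot and the scene stay as the last step left them, time stands still between calls to the robot, and variables do not carry over. Pictures are saved under pics/ and viewed, about 8 in all and at most 12, crops included, and the job is handed in when it is done.

Besides the shell and the picture viewer there is one more tool, called after "Emit:" by a JSON object that holds its "method" and its "body". apply_moves: Moves the arm, as the interface text tells. Its arguments: {"type":"object","properties":{"targets":{"type":"array"},"grip":{"type":"number"},"newtons":{"type":"number"}},"required":["targets"]}

```bash
mkdir -p pics
cat > h.py <<'E'
import numpy as np, cv2
from plant import arm, cams
def cal(c):
    f=c["frame"].shape[0]/2/np.tan(np.radians(c["vertical_fov"])/2)
    return f
def ray(c,u,v):
    f=cal(c); d=np.array([(u-c["cx"])/f,(v-c["cy"])/f]); s=d.copy()
    for _ in range(30): s=d/(1+c["k1"]*(s@s))
    T=np.array(c["T"]); return T[:3,3],T[:3,:3]@np.array([s[0],s[1],1.])
def onz(c,u,v,z):
    o,d=ray(c,u,v); return o+d*(z-o[2])/d[2]
def proj(c,p):
    T=np.array(c["T"]); q=T[:3,:3].T@(np.array(p)-T[:3,3]); s=q[:2]/q[2]; s=s*(1+c["k1"]*(s@s)); f=cal(c)
    return s*f+[c["cx"],c["cy"]]
def tri(c1,p1,c2,p2):
    o1,d1=ray(c1,*p1);o2,d2=ray(c2,*p2)
    t=np.linalg.lstsq(np.c_[d1,-d2],o2-o1,rcond=None)[0]
    a,b=o1+t[0]*d1,o2+t[1]*d2
    return (a+b)/2,np.linalg.norm(a-b)
def save(c,n,box=None,k=1.5):
    im=c["frame"][:,:,::-1]
    if box: im=im[box[1]:box[3],box[0]:box[2]]
    cv2.imwrite("pics/"+n,cv2.resize(im,None,fx=k,fy=k,interpolation=cv2.INTER_CUBIC))
E
python3 - <<'E'
from h import *
import pickle
s=arm.sense();print({k:np.round(v,3) for k,v in s.items()})
D={}
for n in("scene","side","wrist"):
    c=cams.camera(n);D[n]=c;save(c,n+"0.png");print(n,np.round(c["T"],3).tolist(),c["vertical_fov"],c["cx"],c["cy"],c["k1"])
pickle.dump(D,open("d0.pkl","wb"))
E
```

```text
{'time': np.float64(0.0), 'joints': array([-1.289,  0.418, -0.01 ,  1.614,  0.005,  1.111, -0.053]), 'joint_velocities': array([ 0.001,  0.003, -0.001,  0.   , -0.   ,  0.001, -0.001]), 'effort': array([ 0.0000e+00, -8.5124e+01,  6.3900e-01, -4.2601e+01, -4.9000e-02,
        1.8000e-02,  0.0000e+00]), 'eef_pos': array([0.198, 0.592, 0.205]), 'tool_rot': array([-3.14 ,  0.   ,  2.819]), 'wrist_force': array([0.596, 0.89 , 0.413]), 'moment': array([-0.038,  0.018, -0.009]), 'width': np.float64(0.997)}
scene [[0.713, -0.515, 0.477, 0.132], [-0.701, -0.533, 0.473, -0.594], [0.011, -0.671, -0.741, 0.716], [0.0, 0.0, 0.0, 1.0]] 46.144626036913444 247.29349923243174 190.70155688910393 0.0018582906844056757
side [[0.966, -0.139, 0.219, 0.373], [-0.259, -0.471, 0.843, -0.924], [-0.015, -0.871, -0.491, 0.501], [0.0, 0.0, 0.0, 1.0]] 56.46541649538284 254.5347779531406 193.29555769157926 -0.07677250231334326
wrist [[0.319, 0.922, 0.218, 0.136], [0.948, -0.31, -0.074, 0.613], [-0.0, 0.231, -0.973, 0.385], [0.0, 0.0, 0.0, 1.0]] 61.679676997672 259.438108446345 196.73036036796347 0.024185452306659316
```

View pics/scene0.png

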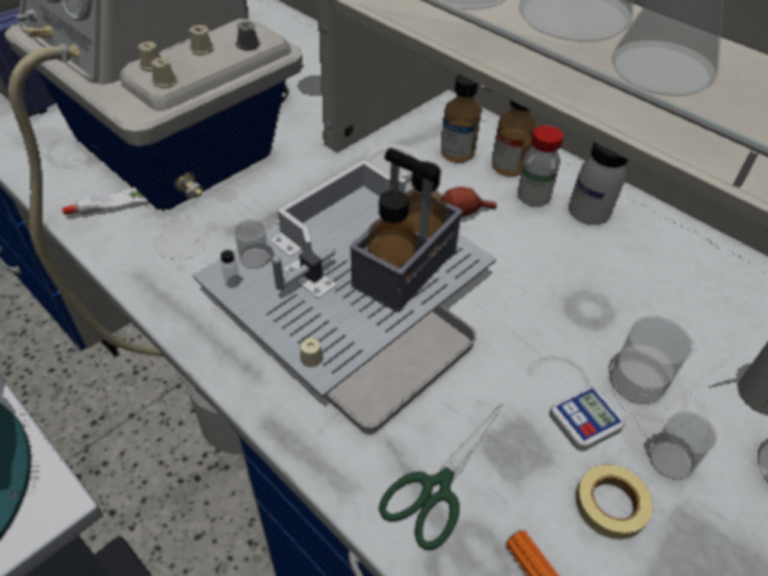

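View pics/side0.png

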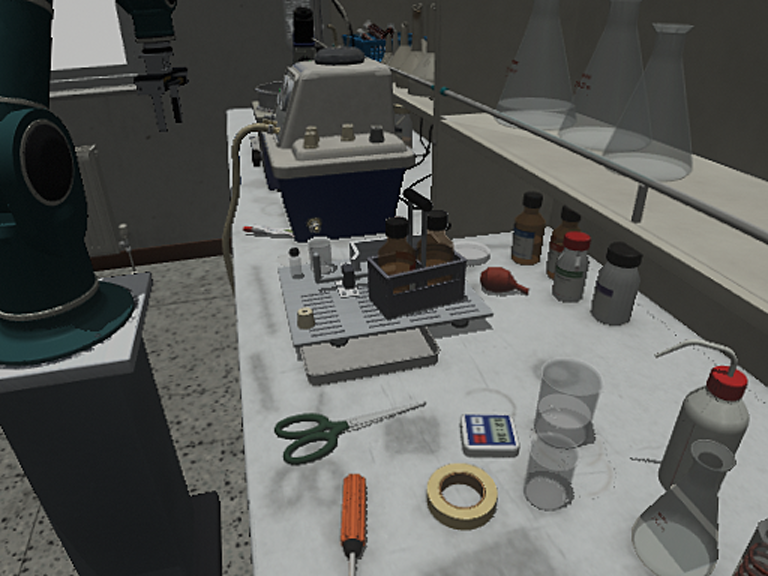

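The scene view shows the deck with its left corner at (197,277), near-right corner (328,392) and far-right corner (495,262). The crank is near (279,270) and the carrier near (400,250), in 1.5x pixels. I'll zoom in to get exact pixels.

Run:
```python
from h import *
import pickle
D=pickle.load(open("d0.pkl","rb"))
save(D["scene"],"sc1.png",(125,90,335,265),3.8)
save(D["side"],"si1.png",(180,120,335,240),5)
```

```text
(no output)
```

View pics/sc1.png

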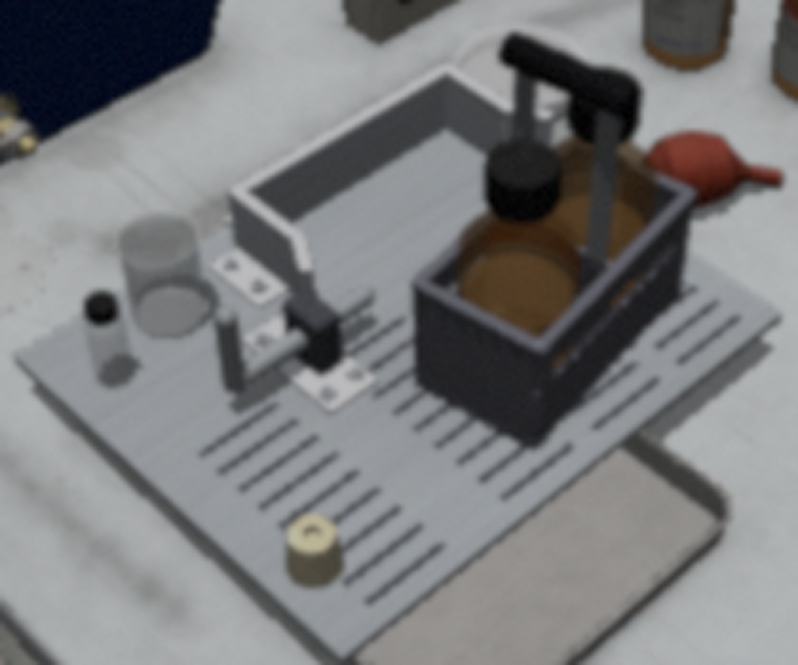

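View pics/si1.png

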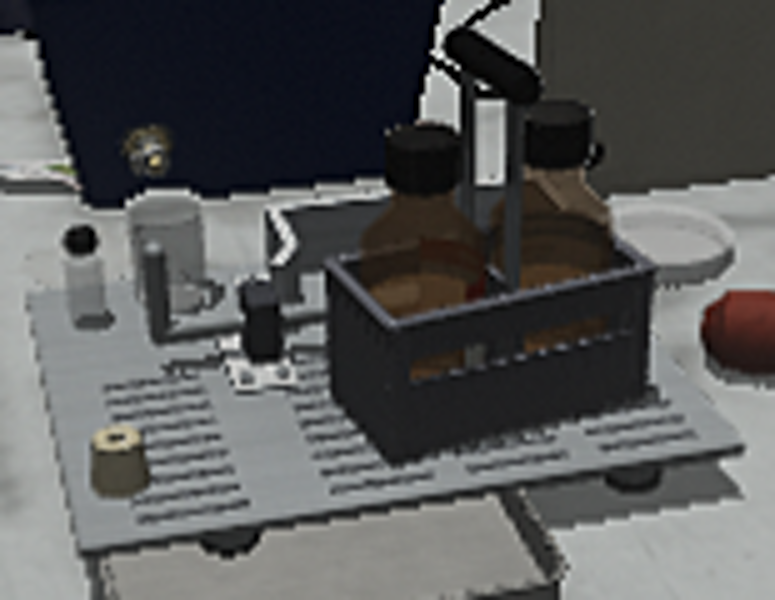

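Run:
```python
from h import *
import pickle
D=pickle.load(open("d0.pkl","rb"));S,I=D["scene"],D["side"]
a=lambda u,v:((u+.5)/3.8-.5+125,(v+.5)/3.8-.5+90)
b=lambda u,v:((u+.5)/5-.5+180,(v+.5)/5-.5+120)
def r(n,p,q,z):
    t,e=tri(S,a(*p),I,b(*q)); print(n,np.round(t,4),'gap',round(e,4),np.round(onz(S,*a(*p),z)[:2],4),np.round(onz(I,*b(*q),z)[:2],4)); return (onz(S,*a(*p),z)+onz(I,*b(*q),z))/2
dl=r("deckNL",(20,360),(30,295),.034);dn=r("deckNR",(345,655),(82,550),.034);df=r("deckFR",(778,318),(742,450),.034)
print(np.linalg.norm(dl-dn),np.linalg.norm(dn-df))
cb=r("carNB",(415,283),(328,262),.114);cn=r("carNF",(545,350),(395,325),.114);cf=r("carFF",(692,190),(652,265),.114)
print(np.linalg.norm(cb-cn),np.linalg.norm(cn-cf))
r("carbot",(530,445),(390,462),.038)
r("crank",(228,310),(153,243),.109)
r("guide",(314,312),(263,290),.074)
r("bung",(313,530),(118,438),.060)
r("vial",(101,300),(80,232),.091)
for n,p in(("frBackNear",(235,190)),("frBackFar",(447,68))): print(n,onz(S,*a(*p),.079))
x=(df-dn);x2=dl-dn
print("bay x yaw from deck near edge",np.arctan2(x2[1],x2[0]),"right edge(-y)",np.arctan2(x[1],x[0])+np.pi/2)
print("car yaw front edge",np.arctan2(*(cf-cn)[[1,0]])+np.pi/2,"side",np.arctan2(*(cb-cn)[[1,0]]))
print("car centre",(cb+cf)/2)
```

```text
deckNL [0.4118 0.0261 0.0294] gap 0.0018 [0.4091 0.0213] [0.4122 0.018 ]
deckNR [ 0.4111 -0.2397  0.0293] gap 0.0004 [ 0.4094 -0.242 ] [ 0.4105 -0.2467]
deckFR [ 0.7394 -0.2398  0.025 ] gap 0.0008 [ 0.731  -0.2445] [ 0.733  -0.2523]
0.26395638687451933 0.3220674196915184
carNB [ 0.5534 -0.1391  0.1082] gap 0.001 [ 0.5487 -0.1437] [ 0.5512 -0.15  ]
carNF [ 0.5658 -0.2182  0.1106] gap 0.0019 [ 0.5623 -0.2208] [ 0.5651 -0.2231]
carFF [ 0.7056 -0.1922  0.1107] gap 0.0003 [ 0.7027 -0.1944] [ 0.7026 -0.1987]
0.07635915355754144 0.14121083497912137
carbot [ 0.565  -0.2123  0.033 ] gap 0.0004 [ 0.5621 -0.215 ] [ 0.5628 -0.2201]
crank [ 0.4733 -0.0878  0.1069] gap 0.0001 [ 0.4722 -0.0895] [ 0.4727 -0.0924]
guide [ 0.5279 -0.0887  0.0705] gap 0.0042 [ 0.5233 -0.0928] [ 0.5287 -0.0927]
bung [ 0.4369 -0.1893  0.0553] gap 0.0005 [ 0.435 -0.192] [ 0.4361 -0.1972]
vial [ 0.4417 -0.0205  0.0874] gap 0.0 [ 0.44   -0.0238] [ 0.4411 -0.0285]
frBackNear [0.55145048 0.00580443 0.079     ]
frBackFar [0.71370766 0.00324608 0.079     ]
bay x yaw from deck near edge 1.5682169989138737 right edge(-y) 1.558094020733003
car yaw front edge 1.7517517480431342 side 1.751577418227462
car centre [ 0.62629548 -0.17169268  0.114     ]
```

Crop pixels:
- Scene: crank top (228,310), guide top (314,312), carrier front top corners (545,350) and (692,190).
- Side: crank top (153,243), guide top (263,290), carrier front top corners (395,325) and (652,265).

The carrier is about 130 mm before the bay and yawed about +0.18 rad. Heights triangulate about 4 mm low, so I'll check with the wrist camera. First I need the bath's outline for a safe transit.

Run:
```python
from h import *
import pickle
D=pickle.load(open("d0.pkl","rb"));S,I=D["scene"],D["side"]
k=lambda p:(p[0]/1.5,p[1]/1.5)
for n,p,q in(("bath top near-right corner",(160,118),(277,172)),("top far-right",(300,55),(413,160)),("knob",(247,28),(377,128))):
    print(n,tri(S,k(p),I,k(q)))
for p in((160,202),(275,150)): print(onz(S,*k(p),0))
# cap widths: left bottle cap in scene crop 487..561 at row 180
a=lambda u,v:((u+.5)/3.8-.5+125,(v+.5)/3.8-.5+90)
print("cap",onz(S,*a(487,180),.175),onz(S,*a(561,180),.175))
```

```text
bath top near-right corner (array([0.44720674, 0.1090351 , 0.20851101]), np.float64(0.035551835919187216))
top far-right (array([0.73196133, 0.16455245, 0.17979187]), np.float64(0.0054429077132586825))
knob (array([0.65470749, 0.18051128, 0.24778664]), np.float64(0.0015551399024870095))
[0.47688327 0.22651827 0.        ]
[0.69670712 0.2066367  0.        ]
cap [ 0.57946949 -0.16222646  0.175     ] [ 0.60501205 -0.18672987  0.175     ]
```

View pics/wrist0.png

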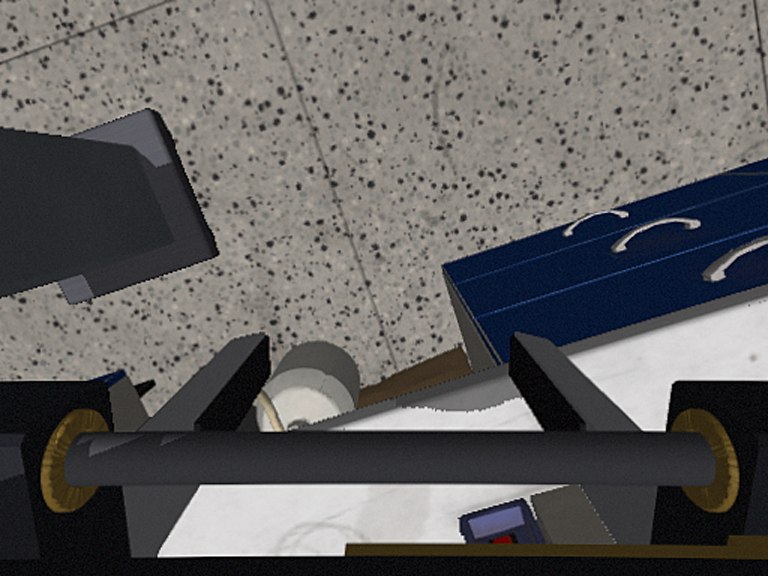

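The wrist camera sits on the tool's +x side, and the fingers show in the lower half of its picture. I'll transit high and near the robot round the bath, turning to yaw 0.

Emit:
{"method": "apply_moves", "body": {"targets": [[0, 0, -6, 0], [0, 0, -12, 0], [0, 0, -18, 0.1], [-4, -6, -20, 0.25], [-8, -12, -20, 0.43], [-12.5, -18.5, -20, 0.61], [-17, -25, -20, 0.79], [-21, -30.5, -20, 0.97], [-25, -36, -20, 1.15], [-29, -41.5, -20, 1.33], [-32.6, -46.3, -20, 1.51], [-36, -50.5, -20, 1.69], [-39.5, -55, -20, 1.87], [-43, -59.5, -20, 2.05], [-46.8, -63.7, -20, 2.23], [-46.8, -63.7, -20, 2.41], [-46.8, -63.7, -20, 2.59], [-46.8, -63.7, -20, 2.77], [-46.8, -63.7, -20, 2.819], [-46.8, -63.7, -20, 2.819]]}}

```text
time: 2.65
eef_pos: [0.4399, -0.1599, 0.4055]
tool_rot: [3.141, 0.0, 0.0]
wrist_force: [-0.3, -0.5, -0.3]
width: 0.999
```

Run:
```python
from h import *
import pickle
s=arm.sense();print(s["time"],s["eef_pos"],s["tool_rot"],s["joints"],s["wrist_force"])
D={n:cams.camera(n) for n in("wrist",)}
pickle.dump(D,open("d1.pkl","wb"));save(D["wrist"],"w1.png")
```

```text
2.65 [ 0.43989745 -0.15993398  0.40551376] [3.14075272e+00 3.83927572e-04 1.64454438e-04] [-0.58187548 -0.03410567  0.85031556  1.7021048   0.02669689  1.46217985
 -1.3053786 ] [-0.33695065 -0.5132404  -0.30394328]
```

View pics/w1.png

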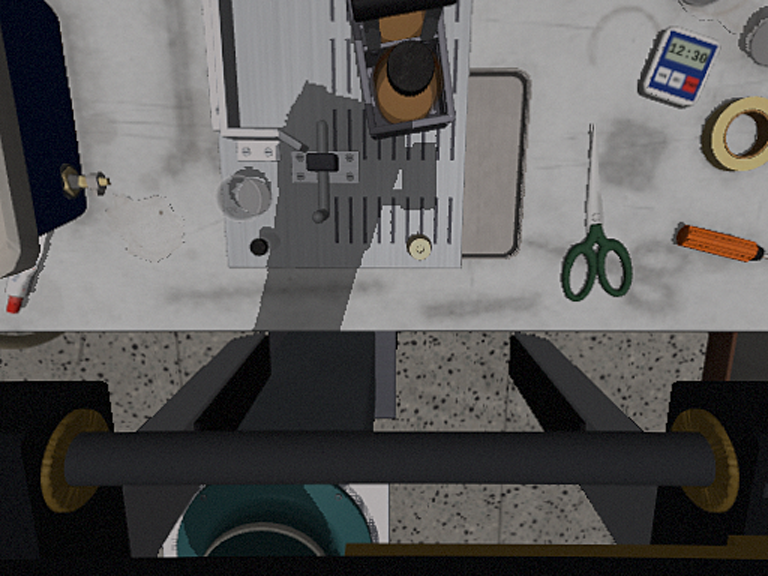

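The wrist view (1.5x pixels) shows the deck's near corners at (228,268) and (462,268), the crank top at (321,215), the guide top at (322,160), and the carrier's near top corners at (371,137) and (453,127).

Run:
```python
from h import *
import pickle
W=pickle.load(open("d1.pkl","rb"))["wrist"];D=pickle.load(open("d0.pkl","rb"));S,I=D["scene"],D["side"]
w=lambda u,v:((u+.5)/1.5-.5,(v+.5)/1.5-.5)
a=lambda u,v:((u+.5)/3.8-.5+125,(v+.5)/3.8-.5+90)
b=lambda u,v:((u+.5)/5-.5+180,(v+.5)/5-.5+120)
for n,p,z,sa,sb in(("deckNL",(228,268),.034,(20,360),(30,295)),("deckNR",(462,268),.034,(345,655),(82,550)),("crank",(321,215),.107,(228,310),(153,243)),("guide",(322,161),.074,(314,312),(263,290)),("carNB",(371,138),.114,(415,283),(328,262)),("carNF",(453,127),.114,(545,350),(395,325)),("bung",(419,246),.06,(313,530),(118,438)),("vial",(260,246),.091,(101,300),(80,232))):
    R=[ray(W,*w(*p)),ray(S,*a(*sa)),ray(I,*b(*sb))]
    A=0;B=0
    for o,d in R: d=d/np.linalg.norm(d);P=np.eye(3)-np.outer(d,d);A=A+P;B=B+P@o
    print(n,"wrist",np.round(onz(W,*w(*p),z)[:2],4),"3view",np.round(np.linalg.solve(A,B),4),"SW",np.round(tri(W,w(*p),S,a(*sa))[0],4),"IW",np.round(tri(W,w(*p),I,b(*sb))[0],4))
```

```text
deckNL wrist [0.4093 0.0261] 3view [0.4107 0.0263 0.0299] SW [0.4097 0.0261 0.0303] IW [0.4106 0.027  0.0302]
deckNR wrist [ 0.4089 -0.2444] 3view [ 0.4096 -0.2436  0.0334] SW [ 0.4089 -0.2436  0.0365] IW [ 0.4097 -0.2447  0.0329]
crank wrist [ 0.4747 -0.0935] 3view [ 0.4731 -0.0921  0.1093] SW [ 0.4731 -0.0923  0.1101] IW [ 0.4737 -0.0936  0.1094]
guide wrist [ 0.5268 -0.0918] 3view [ 0.527  -0.0911  0.0721] SW [ 0.5262 -0.0907  0.0704] IW [ 0.5278 -0.092   0.0737]
carNB wrist [ 0.5457 -0.1434] 3view [ 0.5494 -0.1435  0.1118] SW [ 0.5465 -0.1443  0.1158] IW [ 0.5492 -0.144   0.1111]
carNF wrist [ 0.5552 -0.2194] 3view [ 0.561  -0.2208  0.1135] SW [ 0.5573 -0.221   0.117 ] IW [ 0.5605 -0.2207  0.1126]
bung wrist [ 0.438  -0.1927] 3view [ 0.4367 -0.1919  0.0573] SW [ 0.4367 -0.1919  0.0584] IW [ 0.437  -0.1928  0.0572]
vial wrist [ 0.4422 -0.0277] 3view [ 0.441  -0.0258  0.0903] SW [ 0.4408 -0.0263  0.0917] IW [ 0.4417 -0.0274  0.0904]
```

The three views agree within about 3 mm: crank (.4735, -.0925), guide (.527, -.0915), so the bay origin is about (.635, -.041). Next, one finger goes down between the crank and the guide block.

Emit:
{"method": "apply_moves", "body": {"targets": [[5.9, -1.4, 0, 0], [5.9, -1.4, 6, 0], [5.9, -1.4, 12, 0], [5.9, -1.4, 18, 0], [5.9, -1.4, 23, 0], [5.9, -1.4, 27, 0], [5.9, -1.4, 30, 0], [5.9, -1.4, 32, 0], [5.9, -1.4, 33, 0], [5.9, -1.4, 33, 0], [5.9, -1.4, 33, 0]]}}

```text
time: 4.08
eef_pos: [0.4993, -0.1462, 0.0764]
tool_rot: [3.141, -0.001, 0.001]
wrist_force: [1.2, -0.4, 0.8]
width: 0.998
```

Emit:
{"method": "apply_moves", "body": {"targets": [[-0.8, 0, 0, 0], [-1.6, 0, 0, 0], [-2.4, 0, 0, 0], [-3.2, 0, 0, 0], [-3.8, 0, 0, 0], [-4.3, 0, 0, 0], [-4.5, 0, 0, 0], [-4.5, 0, 0, 0]]}}

```text
time: 5.08
eef_pos: [0.4549, -0.1463, 0.0764]
tool_rot: [3.14, -0.002, 0.001]
wrist_force: [6.5, 0.8, -1.2]
width: 1.004
```

Emit:
{"method": "apply_moves", "body": {"targets": [[-0.2, 0, 0, 0], [-0.4, 0, 0, 0], [-0.6, 0, 0, 0], [-0.6, 0, 0, 0]]}}

```text
time: 5.58
eef_pos: [0.4543, -0.1466, 0.0775]
tool_rot: [3.138, -0.012, 0.001]
wrist_force: [36.0, 1.7, -21.4]
width: 0.998
```

The bolt is fully back: the stop was felt at crank x≈.440, which confirms bay origin x≈.634. Now the cap positions in the carrier frame, to plan the clearance of the gripper's body overhang.

Emit:
{"method": "apply_moves", "body": {"targets": [[0.9, 0, 0, 0], [1.2, 0, -0.5, 0], [1.2, 0, -6, 0], [1.2, 0, -12, 0], [0.5, 0, -18, 0], [-2, 3, -24, 0.18], [-4, 6, -30, 0.36], [-5, 9, -32, 0.54], [-5, 12, -32, 0.61], [-5, 14, -32, 0.61], [-5, 14, -32, 0.61]]}}

```text
time: 6.95
eef_pos: [0.3994, -0.2864, 0.3971]
tool_rot: [-3.14, -0.011, -0.612]
wrist_force: [0.1, 0.5, -0.7]
width: 1.001
```

Run:
```python
from h import *
import pickle
s=arm.sense();print(s["time"],s["eef_pos"],s["tool_rot"],s["joints"])
D={n:cams.camera(n) for n in("wrist","scene","side")}
pickle.dump(D,open("d2.pkl","wb"))
im=[cv2.resize(D["wrist"]["frame"],(560,420))]
cv2.imwrite("pics/m2.png",np.vstack([cv2.resize(D["wrist"]["frame"][:192,100:400],None,fx=2.6,fy=1.56*1.0,interpolation=2)[:300],cv2.resize(D["scene"]["frame"][80:240,120:380],None,fx=3,fy=1.875,interpolation=2)])[:,:,::-1]) if 0 else save(D["wrist"],"w2.png")
```

```text
6.95 [ 0.39937715 -0.28638729  0.3970793 ] [-3.13962042 -0.01082245 -0.61221588] [-0.53639369  0.04241706  1.14982898  1.68229113 -0.04109107  1.43124613
 -1.56461299]
```

View pics/w2.png

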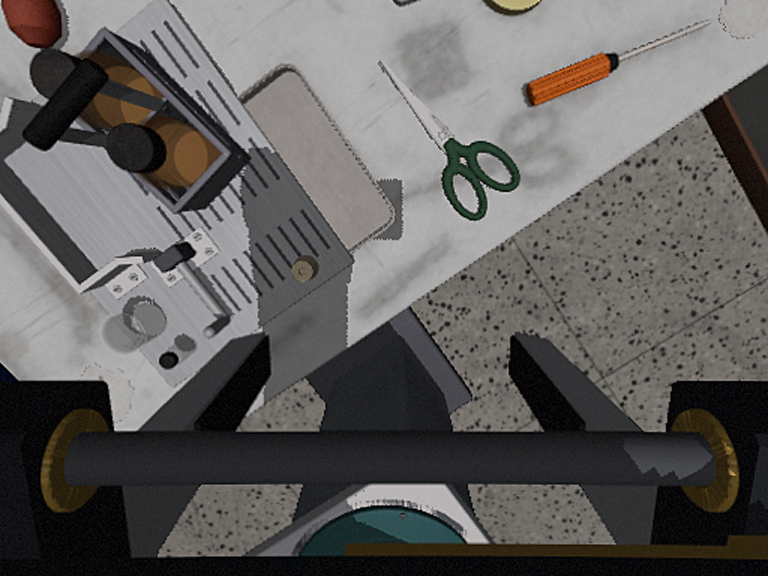

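In this view (1.5x pixels) the carrier's top corners are near-front (246,157), far-front (109,32) and near-back (179,209). The near cap top is at about (140,147), and the bolt is fully drawn.

```bash
cat >> h.py <<'E'
B0=np.array([.634,-.041])
def bay(p): p=np.asarray(p)[:2]-B0; return np.array([p[1],-p[0]])   # world->bay (yaw 90 deg)
def tool(pose,rot,c=(-.008,-.0595)):  # tool xy point -> world
    y=rot[2]; ex=np.array([np.cos(y),np.sin(y)]); ey=np.array([np.sin(y),-np.cos(y)])
    return np.array(pose)[:2]+c[0]*ex+c[1]*ey
def shift(rot,d): # world xy delta -> tool dx,dy cm
    y=rot[2]; return np.round(100*np.array([d@[np.cos(y),np.sin(y)],d@[np.sin(y),-np.cos(y)]]),2)
E
python3 - <<'E'
from h import *
import pickle
W=pickle.load(open("d2.pkl","rb"))["wrist"]
w=lambda u,v:((u+.5)/1.5-.5,(v+.5)/1.5-.5)
nf,ff,nb=[onz(W,*w(*p),.114)[:2] for p in((246,157),(109,32),(179,209))]
cap=onz(W,*w(140,147),.188)[:2];cap2=onz(W,*w(58,70),.188)[:2]
print(nf,ff,nb,np.linalg.norm(nf-ff),np.linalg.norm(nf-nb),cap,cap2)
yaw=np.arctan2(*(nf-ff)[::-1])+np.pi/2
print("yaw off",yaw%(2*np.pi)-np.pi/2,"alt",np.arctan2(*(nb-nf)[::-1])-np.pi/2)
nf=np.array([.5595,-.2205]);th=np.pi/2+.175;X=np.array([np.cos(th),np.sin(th)]);Y=np.array([-X[1],X[0]])
c=nf+.039*X-.072*Y;print("c",c,"bay",bay(c))
for q in(cap,cap2): print("cap in carrier",(q-c)@X,(q-c)@Y)
ct=c-.039*X+.067*Y; s=arm.sense()
print("contact",ct,"corner now",tool(s["eef_pos"],s["tool_rot"]),"shift",shift(s["tool_rot"],ct-.02*X-tool(s["eef_pos"],s["tool_rot"])))
E
```

```text
[ 0.55091817 -0.23036532] [ 0.69908048 -0.19918638] [ 0.55029947 -0.14899779] 0.1514073938800675 0.08136988375362014 [ 0.58730729 -0.18345536] [ 0.66201141 -0.17091792]
yaw off 3.349004046835315 alt 0.007603607552026714
c [ 0.62361009 -0.16955988] bay [-0.12855988  0.01038991]
cap in carrier -0.007362631114941738 0.03816765009804908
cap in carrier -0.008023277579270884 -0.03757835412032612
contact [ 0.56442363 -0.21962946] corner now [ 0.4277852  -0.23125166] shift [11.96 -7.35]
```

Emit:
{"method": "apply_moves", "body": {"targets": [[5, -2.5, 0, 0], [10, -5, 0, 0], [13, -6.3, 0, 0], [13, -6.3, 6, 0], [13, -6.3, 12, 0], [13, -6.3, 18, 0], [13, -6.3, 24, 0], [13, -6.3, 29, 0], [13, -6.3, 32, 0], [13, -6.3, 34.1, 0], [13, -6.3, 34.1, 0]]}}

```text
time: 8.48
eef_pos: [0.5467, -0.3076, 0.0573]
tool_rot: [-3.138, -0.01, -0.608]
wrist_force: [-0.3, -0.0, 0.4]
width: 0.999
```

Run:
```python
from h import *
import pickle
s=arm.sense();print(s["time"],s["eef_pos"],s["tool_rot"],"corner",tool(s["eef_pos"],s["tool_rot"]),s["joints"])
c=cams.camera("scene");i=cams.camera("side")
a=cv2.resize(c["frame"][60:280,150:400],None,fx=1.6*1.0,fy=1.6,interpolation=2);b=cv2.resize(i["frame"][90:310,150:400],None,fx=1.6,fy=1.6,interpolation=2)
cv2.imwrite("pics/m3.png",np.hstack([a,b])[:,:,::-1])
```

```text
8.475 [ 0.54667655 -0.30762383  0.0572914 ] [-3.13781984 -0.00972698 -0.60825971] corner [ 0.57411209 -0.25422401] [-0.12376073  0.75752637  0.84665689  1.74872963 -0.69040989  0.94868755
 -1.17242479]
```

View pics/m3.png

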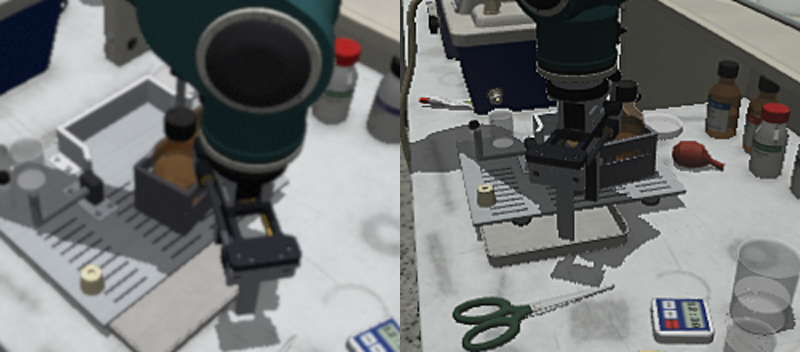

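The gripper is down behind the carrier's near-front corner and everything else is clear. Making contact now.

Emit:
{"method": "apply_moves", "body": {"targets": [[-1.2, -1, 0.1, 0], [-2, -1.6, 0.2, 0], [-2.5, -2.1, 0.2, 0], [-2.8, -2.3, 0.2, 0], [-3.0, -2.6, 0.2, 0], [-3.2, -2.9, 0.2, 0], [-3.4, -3.2, 0.2, 0], [-3.4, -3.2, 0.2, 0]]}}

```text
time: 9.57
eef_pos: [0.5373, -0.2643, 0.0571]
tool_rot: [-3.139, -0.013, -0.61]
wrist_force: [-2.5, -5.5, 2.8]
width: 0.997
```

```bash
cat > st.py <<'E'
from h import *
s=arm.sense();t=tool(s["eef_pos"],s["tool_rot"]);print(round(float(s["time"]),2),s["eef_pos"].round(4),s["tool_rot"].round(3),"corner",t.round(4),"bay",bay(t).round(4),"F",s["wrist_force"].round(1))
E
python3 st.py
```

```text
9.57 [ 0.5373 -0.2643  0.0571] [-3.139 -0.013 -0.61 ] corner [ 0.5648 -0.2109] bay [-0.1699  0.0692] F [-2.5 -5.5  2.8]
```

Emit:
{"method": "apply_moves", "body": {"targets": [[-0.2, -0.3, 0.1, 0], [-0.4, -0.6, 0.1, 0], [-0.6, -0.9, 0.2, 0], [-0.8, -1.2, 0.2, 0], [-0.9, -1.3, 0.2, 0], [-0.9, -1.3, 0.2, 0]]}}

```text
time: 10.32
eef_pos: [0.537, -0.2504, 0.0556]
tool_rot: [-3.141, -0.015, -0.612]
wrist_force: [-3.3, -8.3, 5.5]
width: 1.001
```

```bash
python3 st.py
python3 - <<'E'
from h import *
c=cams.camera("scene");i=cams.camera("side")
a=cv2.resize(c["frame"][80:230,150:310],None,fx=2.5,fy=2.5,interpolation=2);b=cv2.resize(i["frame"][120:270,210:370],None,fx=2.5,fy=2.5,interpolation=2)
cv2.imwrite("pics/m4.png",np.hstack([a,b])[:,:,::-1])
E
```

```text
10.32 [ 0.537  -0.2504  0.0556] [-3.141 -0.015 -0.612] corner [ 0.5646 -0.1971] bay [-0.1561  0.0694] F [-3.3 -8.3  5.5]
```

View pics/m4.png

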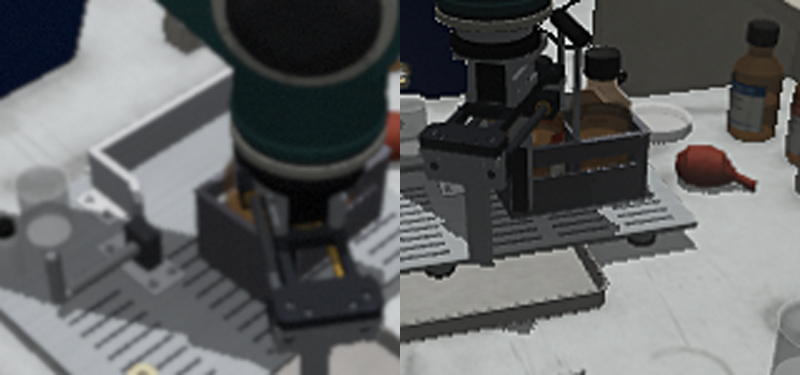

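```bash
cat > rail.py <<'E'
# carrier pose from side view pixels of far-front top corner and another rail-top point
import sys
from h import *
def pose(ff,q,z=.114):
    c=cams.camera("side");k=lambda p:((p[0]+.5-400)/2.5-.5+210,(p[1]+.5)/2.5-.5+120)
    a=onz(c,*k(ff),z)[:2];b=onz(c,*k(q),z)[:2]
    return a,b,np.arctan2(*(a-b)[::-1])
E
python3 - <<'E'
from rail import *
a,b,y=pose((646,132),(530,151));print("top",a,b,"yaw off",y,bay(a))
a,b,y=pose((645,201),(520,213),.038);print("bot",a,b,"yaw off",y)
E
```

```text
top [ 0.6983279  -0.19687003] [ 0.5781989  -0.20346602] yaw off 0.05485247703685009 [-0.15587003 -0.0643279 ]
bot [ 0.70002102 -0.20167893] [ 0.57177888 -0.18837721] yaw off -0.10335381043904537
```

The carrier is now nearly square (yaw about +0.03 rad) with no contact on the bottles. A helper will work out rows for alternating near- and far-corner pushes, retreating between them so the gripper body clears the handle.

```bash
cat >> h.py <<'E'
def rows(wps):
    """wps: (bay x, bay y of the pushing corner, tool yaw, z) -> rows from the present pose"""
    s=arm.sense();p=s["eef_pos"];r=s["tool_rot"];R=cv2.Rodrigues(np.zeros(3))[0]
    from scipy.spatial.transform import Rotation as Ro
    R=Ro.from_euler("xyz",r).as_matrix();out=[]
    for bx,by,psi,z in wps:
        w=B0+[-by,bx]; t=w-tool([0,0],[0,0,psi]); d=R.T@(np.r_[t,z]-p)
        out.append([round(float(v)*100,1) for v in d]+[round(float(r[2]-psi),2)])
    print(out)
E
python3 st.py; python3 -c "
from h import *
n,f,z=-.66,-.82,.0555
rows([(-.152,.069,n,z),(-.148,.069,n,z),(-.148,.069,n,z),(-.18,.069,n,z),(-.22,.067,n,z),(-.22,.03,f,z),(-.22,-.02,f,z),(-.22,-.06,f,z),(-.22,-.06,f,z),(-.18,-.06,f,z),(-.165,-.06,f,z),(-.16,-.06,f,z),(-.155,-.06,f,z),(-.15,-.06,f,z),(-.15,-.06,f,z)])"
```

```text
10.53 [ 0.5369 -0.2504  0.0556] [-3.141 -0.015 -0.612] corner [ 0.5645 -0.1971] bay [-0.1561  0.0695] F [-2.6 -8.6  4.8]
[[-0.5, -0.3, 0.0, 0.05], [-0.7, -0.7, 0.0, 0.05], [-0.7, -0.7, 0.0, 0.05], [1.1, 2.0, 0.0, 0.05], [3.6, 5.1, 0.1, 0.05], [5.7, 3.0, 0.1, 0.21], [9.7, 0.1, 0.2, 0.21], [13.0, -2.2, 0.2, 0.21], [13.0, -2.2, 0.2, 0.21], [10.7, -5.4, 0.2, 0.21], [9.9, -6.7, 0.2, 0.21], [9.6, -7.1, 0.2, 0.21], [9.3, -7.5, 0.2, 0.21], [9.0, -7.9, 0.2, 0.21], [9.0, -7.9, 0.2, 0.21]]
```

Emit:
{"method": "apply_moves", "body": {"targets": [[-0.5, -0.3, 0.0, 0.05], [-0.7, -0.7, 0.0, 0.05], [-0.7, -0.7, 0.0, 0.05], [1.1, 2.0, 0.0, 0.05], [3.6, 5.1, 0.1, 0.05], [5.7, 3.0, 0.1, 0.21], [9.7, 0.1, 0.2, 0.21], [13.0, -2.2, 0.2, 0.21], [13.0, -2.2, 0.2, 0.21], [10.7, -5.4, 0.2, 0.21], [9.9, -6.7, 0.2, 0.21], [9.6, -7.1, 0.2, 0.21], [9.3, -7.5, 0.2, 0.21], [9.0, -7.9, 0.2, 0.21], [9.0, -7.9, 0.2, 0.21]]}}

```text
time: 12.4
eef_pos: [0.6559, -0.2385, 0.0554]
tool_rot: [-3.138, -0.016, -0.823]
wrist_force: [1.1, -3.8, 1.4]
width: 0.999
```

```bash
python3 st.py
python3 - <<'E'
from h import *
c=cams.camera("scene");i=cams.camera("side")
a=cv2.resize(c["frame"][80:230,150:310],None,fx=2.5,fy=2.5,interpolation=2);b=cv2.resize(i["frame"][120:270,210:370],None,fx=2.5,fy=2.5,interpolation=2)
cv2.imwrite("pics/m5.png",np.hstack([a,b])[:,:,::-1])
E
```

```text
12.4 [ 0.6559 -0.2385  0.0554] [-3.138 -0.016 -0.823] corner [ 0.6941 -0.1922] bay [-0.1512 -0.0601] F [ 1.1 -3.8  1.4]
```

View pics/m5.png

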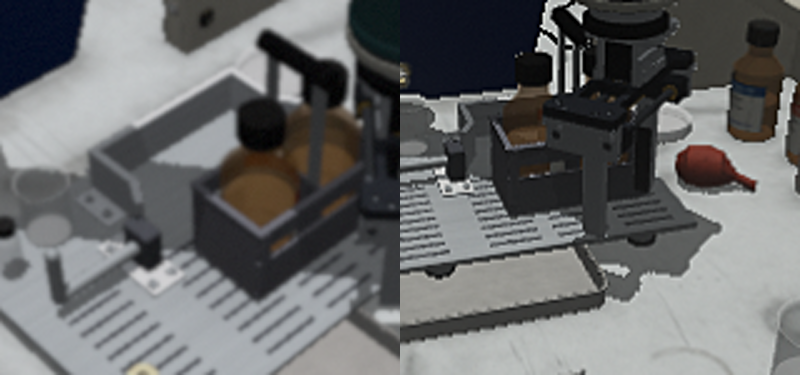

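Run:
```python
from h import *
c=cams.camera("scene");k=lambda p:((p[0]+.5)/2.5-.5+150,(p[1]+.5)/2.5-.5+80)
for n,p in(("NF",(259,239)),("NB",(195,184))): print(n,bay(onz(c,*k(p),.114)))
n,f,z=-.68,-.82,.0555
rows([(-.146,-.06,f,z),(-.141,-.06,f,z),(-.136,-.06,f,z),(-.136,-.06,f,z),(-.17,-.06,f,z),(-.205,-.06,f,z),(-.205,-.03,f,z),(-.205,.02,n,z),(-.205,.07,n,z),(-.205,.072,n,z),(-.165,.072,n,z),(-.15,.072,n,z),(-.144,.072,n,z),(-.138,.072,n,z),(-.132,.072,n,z),(-.126,.072,n,z),(-.12,.072,n,z),(-.12,.072,n,z)])
```

```text
NF [-0.14936298  0.07959159]
NB [-0.07263579  0.07327635]
[[-0.4, -0.3, -0.0, -0.0], [-0.7, -0.7, -0.0, -0.0], [-1.1, -1.0, -0.0, -0.0], [-1.1, -1.0, -0.0, -0.0], [1.4, 1.3, -0.0, -0.0], [4.0, 3.7, 0.0, -0.0], [1.9, 5.9, -0.0, -0.0], [-0.7, 9.4, -0.1, -0.14], [-4.1, 13.0, -0.1, -0.14], [-4.2, 13.2, -0.1, -0.14], [-7.1, 10.4, -0.2, -0.14], [-8.2, 9.4, -0.2, -0.14], [-8.7, 9.0, -0.2, -0.14], [-9.1, 8.6, -0.2, -0.14], [-9.6, 8.2, -0.2, -0.14], [-10.0, 7.8, -0.2, -0.14], [-10.4, 7.4, -0.2, -0.14], [-10.4, 7.4, -0.2, -0.14]]
```

Emit:
{"method": "apply_moves", "body": {"targets": [[-0.4, -0.3, 0, 0], [-0.7, -0.7, 0, 0], [-1.1, -1.0, 0, 0], [-1.1, -1.0, 0, 0], [1.4, 1.3, 0, 0], [4.0, 3.7, 0.0, 0], [1.9, 5.9, 0, 0], [-0.7, 9.4, -0.1, -0.14], [-4.1, 13.0, -0.1, -0.14], [-4.3, 13.3, -0.1, -0.14], [-7.2, 10.5, -0.2, -0.14], [-8.3, 9.5, -0.2, -0.14], [-8.7, 9.0, -0.2, -0.14], [-9.1, 8.6, -0.2, -0.14], [-9.6, 8.2, -0.2, -0.14], [-10.0, 7.8, -0.2, -0.14], [-10.4, 7.4, -0.2, -0.14], [-10.4, 7.4, -0.2, -0.14]]}}

```text
time: 14.8
eef_pos: [0.5308, -0.214, 0.0556]
tool_rot: [3.142, -0.017, -0.684]
wrist_force: [-3.5, -3.7, 0.5]
width: 0.996
```

```bash
python3 st.py
python3 - <<'E'
from h import *
n,f,z=-.68,-.82,.0555
rows([(-.15,.07,n,z),(-.19,.07,n,z),(-.19,.03,f,z),(-.19,-.02,f,z),(-.19,-.061,f,z),(-.19,-.061,f,z),(-.155,-.061,f,z),(-.14,-.061,f,z),(-.134,-.061,f,z),(-.128,-.061,f,z),(-.122,-.061,f,z),(-.116,-.061,f,z),(-.11,-.061,f,z),(-.11,-.061,f,z)])
E
```

```text
14.8 [ 0.5308 -0.214   0.0556] [ 3.142 -0.017 -0.684] corner [ 0.5621 -0.1628] bay [-0.1218  0.0719] F [-3.5 -3.7  0.5]
[[1.9, 2.1, 0.0, -0.0], [4.5, 5.2, 0.1, -0.0], [6.7, 2.7, 0.1, 0.14], [10.6, -0.5, 0.2, 0.14], [13.8, -3.0, 0.2, 0.14], [13.8, -3.0, 0.2, 0.14], [11.6, -5.8, 0.2, 0.14], [10.6, -6.9, 0.2, 0.14], [10.3, -7.4, 0.2, 0.14], [9.9, -7.9, 0.2, 0.14], [9.5, -8.3, 0.2, 0.14], [9.1, -8.8, 0.2, 0.14], [8.7, -9.3, 0.2, 0.14], [8.7, -9.3, 0.2, 0.14]]
```

Emit:
{"method": "apply_moves", "body": {"targets": [[1.9, 2.1, 0.0, 0], [4.5, 5.2, 0.1, 0], [6.7, 2.7, 0.1, 0.14], [10.6, -0.5, 0.2, 0.14], [13.8, -3.0, 0.2, 0.14], [13.8, -3.0, 0.2, 0.14], [11.6, -5.8, 0.2, 0.14], [10.6, -6.9, 0.2, 0.14], [10.3, -7.4, 0.2, 0.14], [9.9, -7.9, 0.2, 0.14], [9.5, -8.3, 0.2, 0.14], [9.1, -8.8, 0.2, 0.14], [8.7, -9.3, 0.2, 0.14], [8.7, -9.3, 0.2, 0.14]]}}

```text
time: 16.55
eef_pos: [0.6574, -0.1989, 0.056]
tool_rot: [-3.139, -0.02, -0.825]
wrist_force: [2.9, -6.0, 0.8]
width: 0.999
```

```bash
python3 st.py
python3 - <<'E'
from h import *
c=cams.camera("scene");i=cams.camera("side")
a=cv2.resize(c["frame"][80:230,140:300],None,fx=2.5,fy=2.5,interpolation=2);b=cv2.resize(i["frame"][120:270,210:370],None,fx=2.5,fy=2.5,interpolation=2)
cv2.imwrite("pics/m6.png",np.hstack([a,b])[:,:,::-1])
E
```

```text
16.55 [ 0.6574 -0.1989  0.056 ] [-3.139 -0.02  -0.825] corner [ 0.6957 -0.1527] bay [-0.1117 -0.0617] F [ 2.9 -6.   0.8]
```

View pics/m6.png

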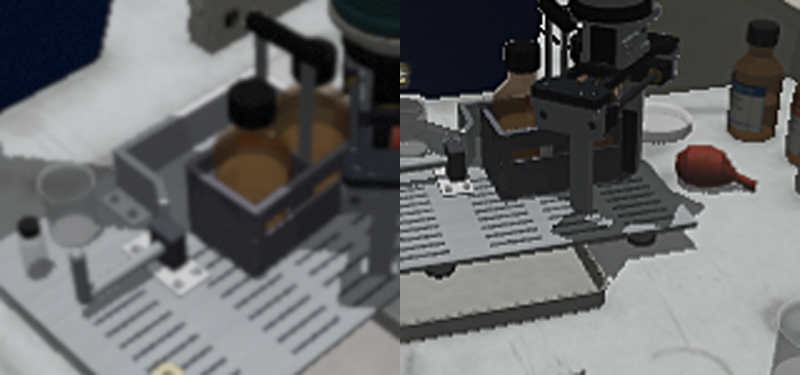

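The near top corners are at (257,216) and (190,162), and the carrier is upright and nearly square.

Run:
```python
from h import *
c=cams.camera("scene");k=lambda p:((p[0]+.5)/2.5-.5+140,(p[1]+.5)/2.5-.5+80)
for n,p in(("NF",(257,216)),("NB",(190,162))): print(n,bay(onz(c,*k(p),.114)))
n,f,z=-.68,-.82,.0555
rows([(-.14,-.06,f,z),(-.18,-.06,f,z),(-.18,-.03,f,z),(-.18,.02,n,z),(-.18,.067,n,z),(-.18,.071,n,z),(-.145,.071,n,z),(-.127,.071,n,z),(-.12,.071,n,z),(-.114,.071,n,z),(-.108,.071,n,z),(-.102,.071,n,z),(-.096,.071,n,z),(-.09,.071,n,z),(-.09,.071,n,z)])
```

```text
NF [-0.11800383  0.07714975]
NB [-0.03747896  0.07309835]
[[2.0, 2.0, 0.1, -0.01], [4.9, 4.7, 0.1, -0.01], [2.9, 6.9, 0.1, -0.01], [0.3, 10.4, 0.0, -0.15], [-2.8, 13.9, -0.0, -0.15], [-3.1, 14.2, -0.1, -0.15], [-5.7, 11.8, -0.1, -0.15], [-7.0, 10.6, -0.1, -0.15], [-7.5, 10.1, -0.1, -0.15], [-8.0, 9.7, -0.1, -0.15], [-8.4, 9.3, -0.1, -0.15], [-8.9, 8.9, -0.2, -0.15], [-9.3, 8.5, -0.2, -0.15], [-9.7, 8.1, -0.2, -0.15], [-9.7, 8.1, -0.2, -0.15]]
```

Emit:
{"method": "apply_moves", "body": {"targets": [[2.0, 2.0, 0.1, 0], [4.9, 4.7, 0.1, 0], [2.9, 6.9, 0.1, 0], [0.3, 10.4, 0.0, -0.15], [-2.8, 13.9, 0, -0.15], [-3.1, 14.2, -0.1, -0.15], [-5.7, 11.8, -0.1, -0.15], [-7.0, 10.6, -0.1, -0.15], [-7.5, 10.1, -0.1, -0.15], [-8.0, 9.7, -0.1, -0.15], [-8.4, 9.3, -0.1, -0.15], [-8.9, 8.9, -0.2, -0.15], [-9.3, 8.5, -0.2, -0.15], [-9.7, 8.1, -0.2, -0.15], [-9.7, 8.1, -0.2, -0.15]]}}

```text
time: 18.58
eef_pos: [0.5314, -0.184, 0.056]
tool_rot: [3.14, -0.02, -0.677]
wrist_force: [-2.9, -2.8, -0.4]
width: 1.004
```

```bash
python3 st.py
python3 - <<'E'
from h import *
n,f,z=-.68,-.82,.0555
rows([(-.12,.07,n,z),(-.16,.07,n,z),(-.16,.03,f,z),(-.16,-.02,f,z),(-.16,-.063,f,z),(-.16,-.063,f,z),(-.125,-.063,f,z),(-.11,-.063,f,z),(-.104,-.063,f,z),(-.098,-.063,f,z),(-.092,-.063,f,z),(-.086,-.063,f,z),(-.08,-.063,f,z),(-.075,-.063,f,z),(-.075,-.063,f,z)])
E
```

```text
18.57 [ 0.5314 -0.184   0.056 ] [ 3.14  -0.02  -0.677] corner [ 0.5625 -0.1326] bay [-0.0916  0.0715] F [-2.9 -2.8 -0.4]
[[1.9, 2.1, 0.1, 0.0], [4.4, 5.2, 0.1, 0.0], [6.7, 2.8, 0.2, 0.14], [10.6, -0.4, 0.3, 0.14], [13.9, -3.0, 0.3, 0.14], [13.9, -3.0, 0.3, 0.14], [11.7, -5.8, 0.3, 0.14], [10.8, -6.9, 0.2, 0.14], [10.4, -7.4, 0.2, 0.14], [10.0, -7.9, 0.2, 0.14], [9.6, -8.3, 0.2, 0.14], [9.3, -8.8, 0.2, 0.14], [8.9, -9.3, 0.2, 0.14], [8.6, -9.7, 0.2, 0.14], [8.6, -9.7, 0.2, 0.14]]
```

Emit:
{"method": "apply_moves", "body": {"targets": [[1.9, 2.1, 0.1, 0.0], [4.4, 5.2, 0.1, 0.0], [6.7, 2.8, 0.2, 0.14], [10.6, -0.4, 0.3, 0.14], [13.9, -3.0, 0.3, 0.14], [13.9, -3.0, 0.3, 0.14], [11.7, -5.8, 0.3, 0.14], [10.8, -6.9, 0.2, 0.14], [10.4, -7.4, 0.2, 0.14], [10.0, -7.9, 0.2, 0.14], [9.6, -8.3, 0.2, 0.14], [9.3, -8.8, 0.2, 0.14], [8.9, -9.3, 0.2, 0.14], [8.6, -9.7, 0.2, 0.14], [8.6, -9.7, 0.2, 0.14]]}}

```text
time: 20.45
eef_pos: [0.6598, -0.1645, 0.0565]
tool_rot: [-3.141, -0.023, -0.819]
wrist_force: [3.8, -5.7, -0.2]
width: 0.997
```

```bash
python3 st.py
python3 - <<'E'
from h import *
n,f,z=-.68,-.82,.0555
rows([(-.11,-.06,f,z),(-.145,-.06,f,z),(-.145,-.03,f,z),(-.145,.02,n,z),(-.145,.065,n,z),(-.145,.07,n,z),(-.11,.07,n,z),(-.096,.07,n,z),(-.09,.07,n,z),(-.084,.07,n,z),(-.078,.07,n,z),(-.072,.07,n,z),(-.066,.07,n,z),(-.06,.07,n,z),(-.06,.07,n,z)])
E
```

```text
20.45 [ 0.6598 -0.1645  0.0565] [-3.141 -0.023 -0.819] corner [ 0.6978 -0.118 ] bay [-0.077  -0.0638] F [ 3.8 -5.7 -0.2]
[[2.1, 2.5, 0.2, 0.0], [4.7, 4.9, 0.2, 0.0], [2.6, 7.1, 0.2, 0.0], [0.1, 10.6, 0.1, -0.14], [-3.0, 13.9, 0.0, -0.14], [-3.4, 14.3, 0.0, -0.14], [-5.9, 11.9, -0.0, -0.14], [-6.9, 10.9, -0.1, -0.14], [-7.4, 10.5, -0.1, -0.14], [-7.8, 10.1, -0.1, -0.14], [-8.3, 9.7, -0.1, -0.14], [-8.7, 9.3, -0.1, -0.14], [-9.1, 8.9, -0.1, -0.14], [-9.6, 8.4, -0.1, -0.14], [-9.6, 8.4, -0.1, -0.14]]
```

Emit:
{"method": "apply_moves", "body": {"targets": [[2.1, 2.5, 0.2, 0.0], [4.7, 4.9, 0.2, 0.0], [2.6, 7.1, 0.2, 0.0], [0.1, 10.6, 0.1, -0.14], [-3.0, 13.9, 0.0, -0.14], [-3.4, 14.3, 0.0, -0.14], [-5.9, 11.9, 0, -0.14], [-6.9, 10.9, -0.1, -0.14], [-7.4, 10.5, -0.1, -0.14], [-7.8, 10.1, -0.1, -0.14], [-8.3, 9.7, -0.1, -0.14], [-8.7, 9.3, -0.1, -0.14], [-9.1, 8.9, -0.1, -0.14], [-9.6, 8.4, -0.1, -0.14], [-9.6, 8.4, -0.1, -0.14]]}}

```text
time: 22.32
eef_pos: [0.5318, -0.1543, 0.0556]
tool_rot: [3.137, -0.024, -0.681]
wrist_force: [-8.5, -8.9, 7.0]
width: 0.999
```

```bash
python3 st.py
python3 - <<'E'
from h import *
n,f,z=-.68,-.82,.0555
rows([(-.095,.07,n,z),(-.13,.07,n,z),(-.13,.03,f,z),(-.13,-.02,f,z),(-.13,-.065,f,z),(-.13,-.065,f,z),(-.095,-.065,f,z),(-.078,-.065,f,z),(-.072,-.065,f,z),(-.066,-.065,f,z),(-.06,-.065,f,z),(-.055,-.065,f,z),(-.05,-.065,f,z),(-.05,-.065,f,z)])
E
```

```text
22.32 [ 0.5318 -0.1543  0.0556] [ 3.137 -0.024 -0.681] corner [ 0.5631 -0.103 ] bay [-0.062   0.0709] F [-8.5 -8.9  7. ]
[[2.2, 2.5, 0.1, -0.0], [4.4, 5.2, 0.1, -0.0], [6.6, 2.8, 0.2, 0.14], [10.5, -0.4, 0.3, 0.14], [14.0, -3.2, 0.3, 0.14], [14.0, -3.2, 0.3, 0.14], [11.8, -5.9, 0.3, 0.14], [10.7, -7.3, 0.2, 0.14], [10.4, -7.7, 0.2, 0.14], [10.0, -8.2, 0.2, 0.14], [9.6, -8.7, 0.2, 0.14], [9.3, -9.1, 0.2, 0.14], [9.0, -9.4, 0.2, 0.14], [9.0, -9.4, 0.2, 0.14]]
```

Emit:
{"method": "apply_moves", "body": {"targets": [[2.2, 2.5, 0.1, 0], [4.4, 5.2, 0.1, 0], [6.6, 2.8, 0.2, 0.14], [10.5, -0.4, 0.3, 0.14], [14.0, -3.2, 0.3, 0.14], [14.0, -3.2, 0.3, 0.14], [11.8, -5.9, 0.3, 0.14], [10.7, -7.3, 0.2, 0.14], [10.4, -7.7, 0.2, 0.14], [10.0, -8.2, 0.2, 0.14], [9.6, -8.7, 0.2, 0.14], [9.3, -9.1, 0.2, 0.14], [9.0, -9.4, 0.2, 0.14], [9.0, -9.4, 0.2, 0.14]]}}

```text
time: 24.08
eef_pos: [0.6614, -0.1402, 0.0565]
tool_rot: [3.141, -0.028, -0.823]
wrist_force: [3.4, -5.7, 1.5]
width: 1.0
```

```bash
python3 st.py
python3 - <<'E'
from h import *
n,f,z=-.68,-.82,.0555
rows([(-.085,-.062,f,z),(-.12,-.06,f,z),(-.12,-.03,f,z),(-.12,.02,n,z),(-.12,.065,n,z),(-.12,.069,n,z),(-.085,.069,n,z),(-.067,.069,n,z),(-.061,.069,n,z),(-.056,.069,n,z),(-.051,.069,n,z),(-.047,.069,n,z),(-.043,.069,n,z),(-.043,.069,n,z)])
E
```

```text
24.07 [ 0.6614 -0.1402  0.0565] [ 3.141 -0.028 -0.823] corner [ 0.6996 -0.0939] bay [-0.0529 -0.0656] F [ 3.4 -5.7  1.5]
[[2.1, 2.4, 0.2, -0.0], [4.6, 5.0, 0.2, -0.0], [2.5, 7.2, 0.2, -0.0], [-0.1, 10.7, 0.1, -0.14], [-3.1, 14.0, 0.0, -0.14], [-3.4, 14.3, 0.0, -0.14], [-6.0, 11.9, -0.1, -0.14], [-7.3, 10.7, -0.1, -0.14], [-7.7, 10.2, -0.1, -0.14], [-8.1, 9.9, -0.1, -0.14], [-8.5, 9.6, -0.1, -0.14], [-8.7, 9.3, -0.1, -0.14], [-9.0, 9.0, -0.1, -0.14], [-9.0, 9.0, -0.1, -0.14]]
```

Emit:
{"method": "apply_moves", "body": {"targets": [[2.1, 2.4, 0.2, 0], [4.6, 5.0, 0.2, 0], [2.5, 7.2, 0.2, 0], [-0.1, 10.7, 0.1, -0.14], [-3.1, 14.0, 0.0, -0.14], [-3.4, 14.3, 0.0, -0.14], [-6.0, 11.9, -0.1, -0.14], [-7.3, 10.7, -0.1, -0.14], [-7.7, 10.2, -0.1, -0.14], [-8.1, 9.9, -0.1, -0.14], [-8.5, 9.6, -0.1, -0.14], [-8.7, 9.3, -0.1, -0.14], [-9.0, 9.0, -0.1, -0.14], [-9.0, 9.0, -0.1, -0.14]]}}

```text
time: 25.82
eef_pos: [0.5339, -0.1375, 0.0553]
tool_rot: [3.135, -0.029, -0.685]
wrist_force: [-3.8, -6.1, 2.7]
width: 0.999
```

```bash
python3 st.py
python3 - <<'E'
from h import *
n,f,z=-.68,-.88,.0555
rows([(-.08,.068,n,z),(-.115,.068,n,z),(-.115,.03,f,z),(-.115,-.02,f,z),(-.115,-.067,f,z),(-.115,-.067,f,z),(-.08,-.067,f,z),(-.058,-.067,f,z),(-.053,-.067,f,z),(-.048,-.067,f,z),(-.044,-.067,f,z),(-.040,-.067,f,z),(-.037,-.067,f,z),(-.037,-.067,f,z)])
E
```

```text
25.82 [ 0.5339 -0.1375  0.0553] [ 3.135 -0.029 -0.685] corner [ 0.5653 -0.0864] bay [-0.0454  0.0687] F [-3.8 -6.1  2.7]
[[2.3, 2.6, 0.1, -0.01], [4.5, 5.3, 0.1, -0.01], [6.2, 3.0, 0.2, 0.19], [10.1, -0.2, 0.3, 0.19], [13.7, -3.2, 0.4, 0.19], [13.7, -3.2, 0.4, 0.19], [11.5, -5.9, 0.3, 0.19], [10.1, -7.6, 0.2, 0.19], [9.8, -8.0, 0.2, 0.19], [9.5, -8.3, 0.2, 0.19], [9.2, -8.7, 0.2, 0.19], [9.0, -9.0, 0.2, 0.19], [8.8, -9.2, 0.2, 0.19], [8.8, -9.2, 0.2, 0.19]]
```

Emit:
{"method": "apply_moves", "body": {"targets": [[2.3, 2.6, 0.1, 0], [4.5, 5.3, 0.1, 0.05], [6.2, 3.0, 0.2, 0.15], [10.1, -0.2, 0.3, 0.19], [13.7, -3.2, 0.4, 0.19], [13.7, -3.2, 0.4, 0.19], [11.5, -5.9, 0.3, 0.19], [10.1, -7.6, 0.2, 0.19], [9.8, -8.0, 0.2, 0.19], [9.5, -8.3, 0.2, 0.19], [9.2, -8.7, 0.2, 0.19], [9.0, -9.0, 0.2, 0.19], [8.8, -9.2, 0.2, 0.19], [8.6, -9.4, 0.2, 0.19], [8.6, -9.4, 0.2, 0.19]]}}

```text
time: 27.7
eef_pos: [0.6606, -0.1237, 0.0567]
tool_rot: [3.141, -0.035, -0.88]
wrist_force: [6.1, -12.7, 3.4]
width: 1.0
```

```bash
python3 st.py
python3 - <<'E'
from h import *
n,f,z=-.68,-.88,.0555
rows([(-.075,-.065,f,z),(-.11,-.06,f,z),(-.11,-.03,f,z),(-.11,.02,n,z),(-.11,.065,n,z),(-.11,.068,n,z),(-.075,.068,n,z),(-.05,.068,n,z),(-.046,.068,n,z),(-.042,.068,n,z),(-.038,.068,n,z),(-.035,.068,n,z),(-.035,.068,n,z)])
E
```

```text
27.7 [ 0.6606 -0.1237  0.0567] [ 3.141 -0.035 -0.88 ] corner [ 0.7014 -0.0796] bay [-0.0386 -0.0674] F [  6.1 -12.7   3.4]
[[2.6, 2.5, 0.2, 0.0], [5.0, 5.1, 0.3, 0.0], [3.1, 7.4, 0.2, 0.0], [1.1, 11.0, 0.2, -0.2], [-1.8, 14.5, 0.1, -0.2], [-2.0, 14.7, 0.1, -0.2], [-4.7, 12.5, -0.0, -0.2], [-6.6, 10.9, -0.1, -0.2], [-6.9, 10.6, -0.1, -0.2], [-7.2, 10.4, -0.1, -0.2], [-7.5, 10.1, -0.1, -0.2], [-7.7, 9.9, -0.1, -0.2], [-7.7, 9.9, -0.1, -0.2]]
```

Emit:
{"method": "apply_moves", "body": {"targets": [[2.6, 2.5, 0.2, 0.0], [5.0, 5.1, 0.3, -0.05], [3.1, 7.4, 0.2, -0.1], [1.1, 11.0, 0.2, -0.2], [-1.8, 14.5, 0.1, -0.2], [-2.0, 14.7, 0.1, -0.2], [-4.7, 12.5, 0, -0.2], [-6.6, 10.9, -0.1, -0.2], [-6.9, 10.6, -0.1, -0.2], [-7.2, 10.4, -0.1, -0.2], [-7.5, 10.1, -0.1, -0.2], [-7.8, 9.8, -0.1, -0.2], [-7.8, 9.8, -0.1, -0.2]]}}

```text
time: 29.32
eef_pos: [0.5348, -0.1302, 0.0557]
tool_rot: [3.131, -0.037, -0.684]
wrist_force: [-5.1, -16.5, 5.0]
width: 0.999
```

```bash
python3 st.py
python3 - <<'E'
from h import *
n,f,z=-.68,-.88,.0555
rows([(-.07,.068,n,z),(-.107,.068,n,z),(-.107,.03,f,z),(-.107,-.02,f,z),(-.107,-.067,f,z),(-.107,-.067,f,z),(-.07,-.067,f,z),(-.048,-.067,f,z),(-.043,-.067,f,z),(-.038,-.067,f,z),(-.034,-.067,f,z),(-.034,-.067,f,z)])
E
```

```text
29.32 [ 0.5348 -0.1302  0.0557] [ 3.131 -0.037 -0.684] corner [ 0.5662 -0.079 ] bay [-0.038   0.0678] F [ -5.1 -16.5   5. ]
[[2.0, 2.5, 0.1, -0.0], [4.4, 5.4, 0.2, -0.0], [6.1, 3.0, 0.3, 0.2], [10.0, -0.2, 0.4, 0.2], [13.6, -3.1, 0.5, 0.2], [13.6, -3.1, 0.5, 0.2], [11.3, -6.0, 0.4, 0.2], [9.9, -7.7, 0.3, 0.2], [9.6, -8.1, 0.3, 0.2], [9.3, -8.5, 0.3, 0.2], [9.0, -8.8, 0.3, 0.2], [9.0, -8.8, 0.3, 0.2]]
```

Both corners now resist at front x ≈ -38 mm (nominal -39), so the carrier is home. I'll back off, rise, and move to the near side of the crank, taking a check picture on the way.

Run:
```python
from h import *
def T(x,y,psi,z): return (*bay(tool([x,y],[0,0,psi])),psi,z)
p=arm.sense()["eef_pos"]
W=[T(.53,-.16,-.68,.056),T(.515,-.20,-.68,.058),T(.50,-.23,-.68,.07),T(.48,-.235,-.6,.12),T(.46,-.235,-.45,.17),T(.44,-.22,-.28,.2),T(.42,-.2,-.11,.2),T(.41,-.17,0,.2),T(.41,-.145,0,.2),T(.41,-.145,0,.2),T(.41,-.145,0,.2)]
rows(W)
```

```text
[[1.5, 2.6, 0.1, -0.0], [2.9, 6.7, -0.1, -0.0], [3.7, 9.9, -1.2, -0.0], [2.6, 11.6, -6.2, -0.08], [1.3, 13.0, -11.3, -0.23], [-1.1, 13.1, -14.4, -0.4], [-3.9, 12.8, -14.5, -0.57], [-6.6, 11.1, -14.6, -0.68], [-8.2, 9.2, -14.7, -0.68], [-8.2, 9.2, -14.7, -0.68], [-8.2, 9.2, -14.7, -0.68]]
```

Emit:
{"method": "apply_moves", "body": {"targets": [[1.5, 2.6, 0.1, 0], [2.9, 6.7, -0.1, 0], [3.7, 9.9, -1.2, 0], [2.6, 11.6, -6.2, -0.08], [1.3, 13.0, -11.3, -0.23], [-1.1, 13.1, -14.4, -0.4], [-3.9, 12.8, -14.5, -0.57], [-6.6, 11.1, -14.6, -0.68], [-8.2, 9.2, -14.7, -0.68], [-8.2, 9.2, -14.7, -0.68], [-8.2, 9.2, -14.7, -0.68]]}}

```text
time: 30.7
eef_pos: [0.4098, -0.1461, 0.2006]
tool_rot: [3.11, -0.023, -0.005]
wrist_force: [0.0, -0.2, -0.1]
width: 1.0
```

```bash
python3 st.py
python3 - <<'E'
from h import *
c=cams.camera("scene");i=cams.camera("side");w=cams.camera("wrist")
np.savez("d7.npz",s=c["frame"],w=w["frame"])
a=cv2.resize(c["frame"][80:230,130:290],None,fx=2.5,fy=2.5,interpolation=2);b=cv2.resize(w["frame"][:188,60:260],None,fx=2,fy=2,interpolation=2)
cv2.imwrite("pics/m7.png",np.hstack([a,b[:375,:400]])[:,:,::-1])
E
```

```text
30.7 [ 0.4098 -0.1461  0.2006] [ 3.11  -0.023 -0.005] corner [ 0.4021 -0.0865] bay [-0.0455  0.2319] F [ 0.  -0.2 -0.1]
```

View pics/m7.png

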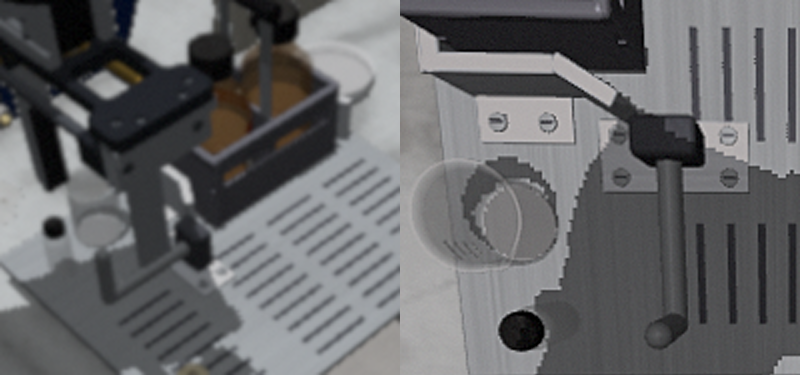

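The carrier sits flush in the bay with its front behind the bolt line. The crank is at (665,330) in the right half, unobstructed.

Run:
```python
from h import *
def T(x,y,psi,z): return (*bay(tool([x,y],[0,0,psi])),psi,z)
rows([T(.410,-.146,0,.15),T(.410,-.146,0,.11),T(.411,-.146,0,.085),T(.411,-.146,0,.076),T(.411,-.146,0,.076)]+[T(x,-.146,0,.076) for x in(.418,.426,.434,.442,.450,.458,.464,.468,.470,.470)])
```

```text
[[-0.1, -0.2, 5.0, -0.01], [-0.2, -0.3, 9.0, -0.01], [-0.1, -0.4, 11.5, -0.01], [-0.1, -0.4, 12.4, -0.01], [-0.1, -0.4, 12.4, -0.01], [0.6, -0.4, 12.5, -0.01], [1.4, -0.4, 12.5, -0.01], [2.2, -0.4, 12.5, -0.01], [3.0, -0.4, 12.5, -0.01], [3.8, -0.4, 12.5, -0.01], [4.6, -0.5, 12.5, -0.01], [5.2, -0.5, 12.6, -0.01], [5.6, -0.5, 12.6, -0.01], [5.8, -0.5, 12.6, -0.01], [5.8, -0.5, 12.6, -0.01]]
```

Emit:
{"method": "apply_moves", "body": {"targets": [[-0.1, -0.2, 5.0, -0.01], [-0.2, -0.3, 9.0, -0.01], [-0.1, -0.4, 11.5, -0.01], [-0.1, -0.4, 12.4, -0.01], [-0.1, -0.4, 12.4, -0.01], [0.6, -0.4, 12.5, -0.01], [1.4, -0.4, 12.5, -0.01], [2.2, -0.4, 12.5, -0.01], [3.0, -0.4, 12.5, -0.01], [3.8, -0.4, 12.5, -0.01], [4.6, -0.4, 12.5, -0.01], [5.2, -0.5, 12.5, -0.01], [5.6, -0.5, 12.5, -0.01], [5.8, -0.5, 12.5, -0.01], [5.8, -0.5, 12.5, -0.01]]}}

```text
time: 32.72
eef_pos: [0.4672, -0.1456, 0.0761]
tool_rot: [3.111, -0.016, 0.004]
wrist_force: [-25.5, -1.8, 18.9]
width: 1.001
```

Emit:
{"method": "apply_moves", "body": {"targets": [[-1, 0, 0, 0], [-2.2, 0, 0, 0], [-2.5, 0, -3, 0], [-3, 0, -8, 0], [-5, 0, -14, 0], [-6.5, 4, -18, 0], [-6.5, 10, -22, 0], [-6.5, 12, -22, 0], [-6.5, 12, -22, 0]]}}

```text
time: 33.85
eef_pos: [0.3986, -0.2618, 0.2994]
tool_rot: [3.11, -0.018, -0.0]
wrist_force: [-0.6, -0.7, -1.0]
width: 1.0
```

```bash
python3 st.py
python3 - <<'E'
from h import *
w=cams.camera("wrist");g=cv2.cvtColor(w["frame"],6)
# expected crank top / front rail pixels, and darkest-line checks
for v in(0,.03,.037,.042):
    print(v,proj(w,[*(B0+[-(.194-v),-.051]),.107]).round(1))
c=cams.camera("scene");d=cams.camera("side")
for n,k in(("scene",c),("side",d)):
    print(n,[proj(k,[*(B0+[-(.194-v),-.051]),.107]).round(1).tolist() for v in(0,.042)], "carrier front top corners",[proj(k,[*(B0+[-y,-.039]),.114]).round(1).tolist() for y in(.072,-.072)])
a=cv2.resize(c["frame"][80:230,130:290],None,fx=2.5,fy=2.5,interpolation=2);b=cv2.resize(w["frame"][:150,60:220],None,fx=2.5,fy=2.5,interpolation=2)
cv2.imwrite("pics/m8.png",np.hstack([a,b])[:,:,::-1])
E
```

```text
33.85 [ 0.3986 -0.2618  0.2994] [ 3.11  -0.018 -0.   ] corner [ 0.3906 -0.2023] bay [-0.1613  0.2434] F [-0.6 -0.7 -1. ]
0 [102.9 146.9]
0.03 [ 99.9 119.5]
0.037 [ 99.2 112.9]
0.042 [ 98.7 108.2]
scene [[172.1, 181.2], [189.6, 170.1]] carrier front top corners [[216.6, 144.6], [266.9, 113.2]]
side [[197.5, 170.5], [213.8, 168.4]] carrier front top corners [[242.9, 160.3], [294.2, 154.1]]
```

Run:
```python
from h import *
w=cams.camera("wrist");g=cv2.cvtColor(w["frame"],cv2.COLOR_RGB2GRAY)
print("col range 88..114, rows 96..150 step3")
for r in range(90,150,3): print(r,g[r,86:116:2])
i=cams.camera("side");h=cv2.cvtColor(i["frame"],cv2.COLOR_RGB2GRAY)
print("side cols 192..222")
for r in range(164,188,3): print(r,h[r,192:224:2])
print("side rail top edge rows:",[(u,int(np.argmax(np.abs(np.diff(h[140:175,u].astype(int)))))+140) for u in(248,258,268,278,288)],[proj(i,[*(B0+[-y,-.039]),.114]).round(0).tolist() for y in(.058,.03,0,-.03,-.058)])
```

```text
col range 88..114, rows 96..150 step3
90 [142 144 144 144 171 178 179 180 180 175 177 177 177 119 149]
93 [148 141 145 147 147 145 150 148 147 149 149 152 150 113 141]
96 [147 141 143 148 147 141 148 146 146 148 149 148 151 112 140]
99 [146 144 144 146 145 143 147 149 146 147 148 149 148 108 113]
102 [148 142 143 146 148 139 115  96  83  98 126 137 146 130  73]
105 [146 142 143 145 145 114 135 138 117  89  40  36  36  35  34]
108 [144 144 144 145 152 120 136 150 125  97  56  43  37  41  39]
111 [147 147 142 145 147 146 103  98  93  70  33  45  43  38  43]
114 [148 150 143 144 150 147 144 150 157 158 164 138 139 118 102]
117 [148 147 138 145 150 146 148 148 148 146 153 151 151 149 150]
120 [148 149 143 146 148 148 147 145 149 146 150 149 151 147 151]
123 [148 147 143 142 147 151 149 143 150 146 152 150 151 150 148]
126 [149 144 144 143 148 150 149 142 149 149 150 147 152 149 152]
129 [150 149 150 141 150 148 148 145 151 149 149 151 151 146 152]
132 [147 148 147 141 146 150 149 145 146 149 148 152 150 146 151]
135 [148 149 147 141 147 148 148 145 149 148 151 154 152 147 151]
138 [148 1
[... 299 characters left out ...]
50 159 110 112 115 118 118 106  93 134 166]
167 [138  16  28   1 163 159 163 107  93 101  97 108  97 100 120 172]
170 [181  38  26  64 174 167 167 123  95  98  66  82  38 102  99 170]
173 [164 135 138 131 140 167 164 151  80 100  74  42  36  92  85 142]
176 [172 128 129 124 122 157 154 132  87 103  82  46  38  90  61  52]
179 [147 116 113 111 102 145 141 147 134 116 126  47  38 119  90  66]
182 [147 117 112 110 108 133 146 144 146  83  99  48  43  77 155 152]
185 [146 137  76  77  82 149 146 145 143 144 152  44  44 117  96  80]
side rail top edge rows: [(248, 160), (258, 141), (268, 158), (278, 144), (288, 155)] [[248.0, 160.0], [258.0, 158.0], [269.0, 157.0], [280.0, 156.0], [289.0, 155.0]]
```

The crank top is at row ≈107 in the wrist view, against 108.2 predicted for fully shot. The rail edge in the side view is at rows 160/158/155, against 160/157/155 predicted for home. Handing in.

```bash
python3 -c "
from plant import arm
print(arm.finish_job())"
```

```text
the job is handed in; nothing more can be done
None
```

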